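# Rock the filter-ball dispenser into its tray

## Robot

A 7-joint arm with a two-finger parallel gripper is mounted at the origin on the work surface. World frame = base frame: x ahead of the robot, y to its left, z up, the work surface at z = 0. Lengths are in m, angles in rad, forces in N, time in s.
With the tool pointing down it reaches from about 0.425 to 0.925 m from the base axis. Payload 6.8 kg.
Tool frame: the origin (TCP) lies on the front face of the gripper's body, between the roots of the fingers; the fingertips stand 73 mm ahead of it and the grasp point (between the pads) lies 54 mm ahead of it (bot.finger_overhang is the z of the fingertips in the tool frame, in m); z points along the fingers, y is the line along which they close (so a half turn about z gives the same grasp; the last joint's range is limited). The gripper opens to 85 mm and grips with 20 to 120 N. Pads are 22 mm wide; open, the fingers measure 114 mm over their backs; the gripper's body (76 mm by 85 mm) begins 54 mm behind the grasp point. The pads swing forward as they close: fully open they stand 13 mm farther back than shut.
Start: joints at [1.24, 0.477, 0.022, 1.555, -0.011, 1.109, -0.083], TCP at [0.149, -0.658, 0.304] pointing down, gripper open.
Joint ranges: [-2.96, 2.96], [-0.34, 2.1], [-1.41, 1.46], [0.24, 2.44], [-1.37, 4.51], [0.17, 1.92], [-2.96, 2.96]. Speed limits (rad/s): [2.39, 2.39, 3.14, 3.14, 3.14, 3.14, 3.14].

## Interface

Orientations are given as a unit quaternion [w, x, y, z].
In Python, from station import bot gives the robot as it stands.
- The arm moves only by the tool servo_tool, never from a script. Its argument "motion" is one flat list of numbers, 7 for each row, row after row: the shift along the tool's x, y, z as a fraction of full scale, then the turn, a rotation vector about the tool's x, y, z as a fraction of full scale, then the closure, from 0 (fully open) to 1 (shut). In form: [tx, ty, tz, ax, ay, az, gripper, tx, ty, tz, ax, ay, az, gripper, ...]. A call has 1 to 5 rows; each row shifts and turns the commanded pose from where the row before left it, along the tool's axes as they then stand; what a row does not reach is not made up. Full scale, the value 1, is 0.02 m for a shift and 0.15 rad for a turn. A row lasts 1/8 s, in which the tool goes at most 62.5 mm and 10.7 degrees, less where a joint would pass 70% of its speed; a pose out of reach is approached as far as the arm can. A call with a number of a shift or a turn outside -1 to 1 is refused whole. A call with a gripper value outside its range is refused whole. The fingers move at their own pace and stop on an object; "grip_force" is the grip in N (left out, the last holds). Time passes only in rows, so rows that do not move let the fingers close. It gives the time, the measured TCP pose, the force, the opening and the grip force at its end, in the units of the state.
- bot.get_obs(): the state, without advancing time (a new reading comes with each control period).
- bot.read_camera(name): name is "scene" or "top"; returns the picture (420x560x3 uint8, red, green, blue); there is no depth.
- bot.get_calibration(name): a dict with "mtx" (3x3 intrinsics, pixels), "rvec" (rotation vector, rad) and "tvec" (3), from world to camera coordinates, as OpenCV has them. Camera axes: x right, y down, z forward; pixel columns grow to the right and rows downward; lengths in m; the calibration is good to about 2 mm. A picture is of the moment at which its call begins. get_calibration takes no time and is no camera call.
- bot.hand_in(): hands the job in; it is judged then, once.
Trained networks look in the newest picture that a camera, given by its name, has taken for a name from the list of things; names that differ only in an ending like _2 or _b are one class to them, and where a whole thing is asked for, a point or a joint stands for the part that bears it (a point fixed in the world has none). Each returns a list of dicts, best first, with "p" (0 to 1); they miss things now and then, are a little off and sometimes report something else, mostly with a low value. They report only what shows in the picture. A call takes as long as a camera call. They do not tell look-alikes from the thing itself.
- bot.boxes_of(camera, name): "uv" ([column, row] in pixels, amid what is visible of it).
The state is a dict: "t": time; "q": joint angles; "joint_vel": joint speeds; "joint_torque": joint torques, N m; "eef_pos": TCP position; "tool_rot": TCP orientation; "contact_force": force on the tool from outside, world axes, zero at the start; "torque": the same for the moment, N m; "gripper_width": opening from 0.0 (shut) to 1.0 (fully open); "grasp_force": force on a finger pad.
Only numpy, scipy, OpenCV 4.12 (cv2) and the standard library are available. Lean on these libraries where they do the work, as an engineer would, in place of code of your own. Each camera call takes 0.05 s, during which the arm holds its last target. There are 200 camera calls.

## Task

With the fingertips, push the open tray along its track until it sits against the stop under the chute mouth. Then press the paddle of the rocker lever down, keeping it down until both clay filter balls have rolled out under the lifted gate into the tray, and let the lever come back up so that the gate is shut again. Do not lift or carry anything, do not touch the balls, and leave the other things on the shelf where they stand.

Things in the scene. Friction and masses are not known exactly. Their poses are not given: they have to be found in the camera images.
- dispenser: the fixed dispenser. Origin on the shelf under its chute; offsets below are in its own axes, mm. The sloping chute (36 wide, walls 22) runs along x at y = 0 from its high end at x = 99 down to the mouth at x = -50. In front of the mouth lies the tray's track, along y (see dock); beside it the rocker lever, also along y, over a post at x = -52, y = 85
- dock (a point): where the tray's origin is when the tray sits against the stop: dispenser point (-95, -25, 0), dispenser's axes. The track has two rails 14 tall along y at x = -45 and -145 (96 apart inside) from y = -242 to 42, and a stop wall 26 tall closing its +y end, face at y = 35; the -y end is open
- mouth (a point): middle of the chute floor at the mouth, 55 mm above the shelf
- tray: loose open plastic tray 90 (x) x 120 (y) x 35 mm tall, walls 4, 100 to 210 g, on the shelf in the track, parallel to the rails (3 mm play each side), 80 to 140 mm short of the stop. Origin at the centre of its underside. It slides in the dispenser's +y direction when pushed on its -y end wall
- paddle (a point): middle of the top face of the flat press paddle (45 along x, 40 along y, 6 mm thick) at the +y end of the rocker lever: dispenser point (-52, 190, 109) mm at rest. It tips with the lever and sinks about 50 mm at full stroke
- rocker (a joint): lever angle, rad: 0 = level, gate shut (a spring returns it); 0.5 = end stop, gate lifted; balls pass from about 0.38. Axis along x at dispenser (-52, 85, 100), 105 from the paddle's middle; post 112 tall. Bar from y = -5 to 195, 100 above the shelf; the gate plate (26 wide) hangs from its -y end before the mouth. Spring at the paddle: about 2 N at first, 5 N fully down
- ball1_center (a point): centre of the first clay filter ball, 26 mm across, 20 g, loose in the chute against the gate
- ball2_center (a point): centre of the second ball, alike, behind the first in the chute
- canister: bystander: closed fish food canister, upright cylinder 68 mm across, 85 mm tall; origin at the centre of its underside
- jar: bystander: small closed glass jar, upright, 56 mm across, 70 mm tall; origin at the centre of its underside
- bottle: bystander: closed water conditioner bottle, upright, 52 mm across, 120 mm tall; origin at the centre of its underside
- cave: bystander: rough grey ceramic cave ornament, an arch of lumps on a 70 x 130 mm foot, about 85 mm tall; origin at the centre of its underside
- scraper: bystander: green algae magnet scraper, two stacked halves with a grip bar, 50 x 85 mm, 47 mm tall; origin at the centre of its underside
- thermometer: bystander: glass aquarium thermometer lying flat in two small black clips, 105 mm long along its x axis, 14 mm tall; origin at the centre of its underside
- collar: bystander: black rubber hose collar, ring 40 mm across, 20 mm tall; origin at the centre of its underside
There are look-alikes about, which are no part of the job. Of the things that look like the tray, take the one that is nearest to the robot's base at the start.

How it is judged:
On the way, in this order (a step that is already met when the one before it is completed fails the run):
1. the tray is slid home to the stop, to within 10 mm (y of tray in the frame of dock above -0.01 m and horizontal distance between tray and dock below 0.014 m), for 0.1 s.
2. the fingers press the paddle down (lever past 0.25 rad) so that the gate lifts (value of joint rocker above 0.25 rad and contact force between the fingers and rocker_c2 above 0.3 N), for 0.1 s.
At the end, for the whole second after the job is handed in: the tray is at rest within 10 mm of the stop, both balls are in the tray, and the lever is back up (below 0.06 rad) with the gate shut (all of step 1 and x of ball1_center in the frame of tray between -0.045 and 0.045 m and y of ball1_center in the frame of tray between -0.06 and 0.06 m and z of ball1_center in the frame of tray between 0 and 0.03 m and x of ball2_center in the frame of tray between -0.045 and 0.045 m and y of ball2_center in the frame of tray between -0.06 and 0.06 m and z of ball2_center in the frame of tray between 0 and 0.03 m and value of joint rocker below 0.06 rad and linear speed of tray below 0.02 m/s); the robot touches nothing.
It fails at once if the tray is lifted by more than 12 mm or tipped by more than 0.25 rad (height (world z) of tray above 0.012 m or angle between tray's own z axis and vertical above 0.25 rad).
It fails at once if the robot touches a ball (contact force between any of the fingers, the arm and ball1 above 0.3 N or contact force between any of the fingers, the arm and ball2 above 0.3 N).
It fails at once if a bystander is moved by more than 25 mm (distance of any of canister, jar, bottle, cave, scraper, thermometer, collar from where it was at the start of the episode above 0.025 m).
It also fails if it takes over 48 s, if anything falls off the work surface, if the arm or the gripper's body presses on something with over 40 N, if the wrist force passes 120 N, or if a joint passes its speed limit or range.

## Working session

There is one attempt and no reset: what is moved stays moved. The work goes in short steps, Python scripts to look and compute and a tool call to move; the robot and the scene stay as the last step left them, time stands still between calls to the robot, and variables do not carry over. Pictures are saved under pics/ and viewed, at most 10 in all, crops included, and the job is handed in when it is done.

Besides the shell and the picture viewer there is one more tool, called by a JSON object that holds its "method" and its "body". servo_tool: Moves the arm, as the interface text tells. Shift numbers are shares of 0.02 m and turn numbers shares of 0.15 rad, none past 1 either way. Its arguments: {"type":"object","properties":{"motion":{"type":"array","items":{"type":"number","minimum":-1,"maximum":1}},"grip_force":{"type":"number"}},"required":["motion"]}

```bash
mkdir -p pics; ls
cat > h.py <<'E'
import numpy as np, cv2
from station import bot
def ray(cam,uv):
    c=bot.get_calibration(cam);R=cv2.Rodrigues(np.array(c["rvec"],float))[0];t=np.array(c["tvec"],float).ravel()
    d=R.T@np.linalg.solve(np.array(c["mtx"]),[uv[0],uv[1],1.]);return -R.T@t,d
def atz(cam,uv,z):
    o,d=ray(cam,uv);return o+d*(z-o[2])/d[2]
def proj(cam,P):
    c=bot.get_calibration(cam);return cv2.projectPoints(np.array(P,float).reshape(-1,1,3),np.array(c["rvec"],float),np.array(c["tvec"],float),np.array(c["mtx"]),None)[0].reshape(-1,2)
E
python3 - <<'E'
from h import *
ims=[]
for c in("scene","top"):
    im=bot.read_camera(c);cv2.imwrite(f"pics/{c}0.png",im[:,:,::-1])
    print(c,ray(c,(280,210)))
    for n in("dispenser","tray","paddle","ball1_center","canister","jar","bottle","cave","scraper","thermometer","collar"):
        print(n,[(np.round(b["uv"]).tolist(),round(b["p"],2)) for b in bot.boxes_of(c,n)])
print(bot.get_obs())
E
```

```text
pics
scene (array([0.81255988, 0.4477655 , 0.82408656]), array([-0.29675423, -0.49471303, -0.8169847 ]))
dispenser [([303.0, 266.0], 0.73)]
tray [([302.0, 200.0], 0.79), ([181.0, 159.0], 0.69), ([187.0, 234.0], 0.68)]
paddle [([336.0, 312.0], 0.82)]
ball1_center []
canister [([278.0, 373.0], 0.76)]
jar []
bottle [([272.0, 318.0], 0.97)]
cave [([247.0, 215.0], 0.79), ([303.0, 248.0], 0.5)]
scraper [([354.0, 229.0], 0.87), ([357.0, 299.0], 0.42)]
thermometer [([355.0, 299.0], 0.61)]
collar [([363.0, 266.0], 0.75)]
top (array([0.39450055, 0.00636186, 0.93279918]), array([ 0.19792866, -0.01605125, -0.9801058 ]))
dispenser [([219.0, 217.0], 0.79)]
tray [([312.0, 128.0], 0.86), ([300.0, 272.0], 0.84), ([421.0, 160.0], 0.82), ([427.0, 273.0], 0.56)]
paddle [([142.0, 219.0], 0.79)]
ball1_center [([228.0, 225.0], 0.56)]
canister [([123.0, 152.0], 0.75), ([176.0, 164.0], 0.46)]
jar [([104.0, 280.0], 0.82)]
bottle [([176.0, 167.0], 0.72)]
cave [([309.0, 204.0], 0.72)]
scraper []
thermometer [([162.0, 259.0], 0.75)]
collar [([200.0, 293.0], 0.54)]
{'t': 1.2, 'q': array([ 1.23990083,  0.47701828,  0.02238707,  1.55542503, -0.01149538,
        1.10930402, -0.08308341]), 'joint_vel': array([-0.00042098, -0.00011663, -0.00032788, -0.00024482,  0.00057357,
        0.00019887, -0.00101031]), 'joint_torque': array([ 4.88946098e-04, -5.96324372e+01,  1.60650931e+00, -2.81542271e+01,
        1.24570230e-02,  1.41134737e-03,  2.48387687e-05]), 'eef_pos': array([ 0.14915717, -0.65831639,  0.3038848 ]), 'tool_rot': array([-1.42692450e-05,  9.93801198e-01,  1.11171847e-01,  4.68600296e-06]), 'contact_force': array([ 0.64523791,  0.42701735, -0.68160399]), 'torque': array([ 0.00161745, -0.0214945 ,  0.02249833]), 'grasp_force': 0.0, 'gripper_width': 0.9980897278288975}
```

View pics/scene0.png

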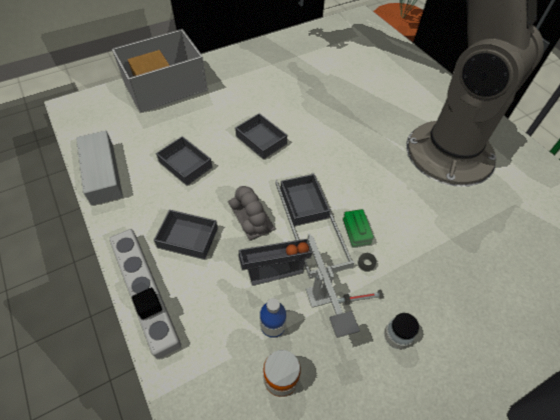

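View pics/top0.png

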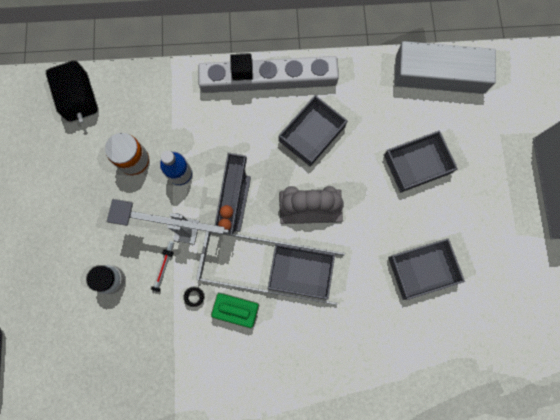

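The scene picture shows the tray in the track at (303,199), with the lever pad at (343,320). In the top view four trays show: (300,272) in the track, and (312,128), (421,160) and (427,273) loose. The one meant should be (300,272), which lies between the rails and looks nearest to the base. I'll confirm this in an enlarged crop.

Run:
```python
from h import *
for uv in((300,272),(312,128),(421,160),(427,273)):
    p=atz("top",uv,.015);print(uv,p.round(3),np.hypot(*p[:2]).round(3))
im=cv2.imread("pics/top0.png")[140:315,95:350]
cv2.imwrite("pics/crop.png",cv2.resize(im,None,fx=3.1,fy=3.1,interpolation=cv2.INTER_CUBIC))
```

```text
(300, 272) [ 0.451 -0.041  0.015] 0.453
(312, 128) [ 0.754 -0.087  0.015] 0.759
(421, 160) [ 0.67  -0.31   0.015] 0.738
(427, 273) [ 0.435 -0.294  0.015] 0.525
```

View pics/crop.png

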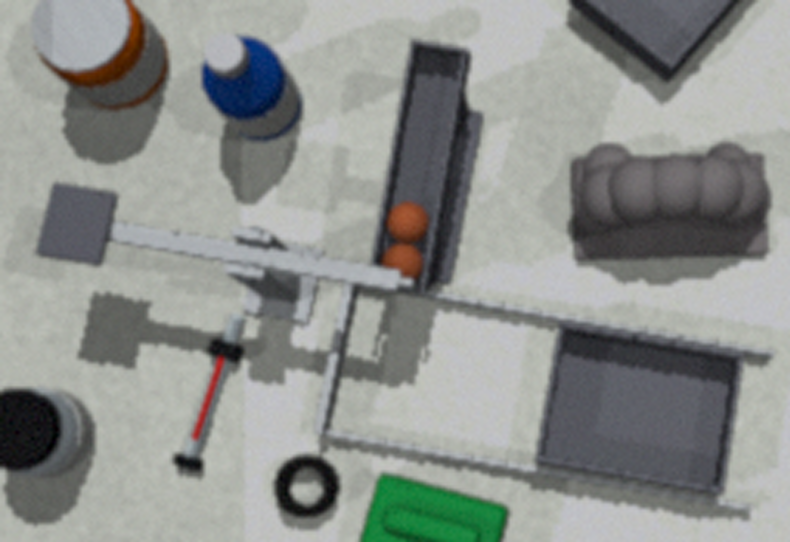

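```bash
cat >> h.py <<'E'
D=np.array([0,0,0.])
def w(p,pose):
    x,y,a=pose;p=np.array(p,float).reshape(-1,3);c,s=np.cos(a),np.sin(a)
    return np.c_[x+c*p[:,0]-s*p[:,1],y+s*p[:,0]+c*p[:,1],p[:,2]]
E
python3 - <<'E'
from h import *
from scipy.optimize import least_squares
f=lambda u:(95+np.array(u)[:,0]/3.1,140+np.array(u)[:,1]/3.1)
uv=np.c_[f([(77,224),(772,355),(748,514),(322,445),(57,184),(117,197),(100,264),(37,252)])]
P=np.array([(-52,190,109),(-45,-242,14),(-145,-242,14),(-148,38,20),(-29.5,210,109),(-29.5,170,109),(-74.5,170,109),(-74.5,210,109)])/1e3
r=least_squares(lambda q:(proj("top",w(P,q))-uv).ravel(),[.55,.03,-.1],loss="soft_l1")
print(r.x,(proj("top",w(P,r.x))-uv).round(1).tolist());q=r.x
tc=np.array([atz("top",u,.035) for u in np.c_[f([(560,325),(742,357),(720,490),(540,462)])]])
print("tray",tc.round(3),tc.mean(0).round(3))
c,s=np.cos(q[2]),np.sin(q[2]);R=np.array([[c,-s],[s,c]])
print("tray in disp",((tc[:,:2]-q[:2])@R).round(3),((tc.mean(0)[:2]-q[:2])@R).round(3))
print("dock",w((-.095,-.025,0),q),"paddle",w((-.052,.19,.109),q))
o=bot.get_obs();print(bot.boxes_of("scene","paddle")[0],proj("scene",w((-.052,.19,.109),q)),proj("scene",w((-.095,-.242,.014),q)))
E
```

```text
[ 0.57935184  0.09068791 -0.23573578] [[-0.0, 0.1], [1.0, 1.1], [1.2, -0.2], [-1.1, -2.2], [-1.1, -0.6], [0.6, -1.0], [0.1, 1.0], [-0.7, 1.0]]
tray [[ 0.506  0.004  0.035]
 [ 0.479 -0.11   0.035]
 [ 0.397 -0.089  0.035]
 [ 0.421  0.022  0.035]] [ 0.451 -0.043  0.035]
tray in disp [[-0.051 -0.101]
 [-0.051 -0.218]
 [-0.135 -0.218]
 [-0.138 -0.104]] [-0.094 -0.16 ]
dock [[0.48114031 0.0885674  0.        ]] paddle [[0.57316612 0.28757808 0.109     ]]
{'uv': [335.9, 311.8], 'p': 0.82} [[343.53187583 322.07691827]] [[294.43468911 174.97535897]]
```

The crop confirms it: the track tray (crop 640,410) sits between the rails, 135 mm short of the stop, and at 0.45 m it is nearest to the base. Next I align the tool with the dispenser's axes and go behind the tray.

{"method": "servo_tool", "body": {"motion": [0, 0, 0, 0, 0, 1, 1, 0, 0, 0, 0, 0, 1, 1, 0, 0, 0, 0, 0, 1, 1, 0, -0.5, 0, 0, 0, 0.06, 1, 0.25, -1, 0, 0, 0, 0, 1], "grip_force": 30}}

```text
t: 1.88
eef_pos: [0.1605, -0.6299, 0.3038]
tool_rot: [0.0, 0.993, -0.117, -0.0]
contact_force: [0.3, -0.7, 0.8]
gripper_width: 0.002
grasp_force: 0.0
```

{"method": "servo_tool", "body": {"motion": [0.25, -1, 0, 0, 0, 0, 1, 0.25, -1, 0, 0, 0, 0, 1, 0.25, -1, 0, 0, 0, 0, 1, 0.25, -1, 0, 0, 0, 0, 1, 0.25, -1, 0, 0, 0, 0, 1]}}

```text
t: 2.5
eef_pos: [0.2093, -0.5377, 0.304]
tool_rot: [0.0, 0.993, -0.118, 0.0]
contact_force: [0.3, -0.3, 0.2]
gripper_width: 0.005
grasp_force: 0.0
```

{"method": "servo_tool", "body": {"motion": [0.25, -1, 0, 0, 0, 0, 1, 0.25, -1, 0, 0, 0, 0, 1, 0.25, -1, 0, 0, 0, 0, 1, 0.25, -1, 0, 0, 0, 0, 1, 0.25, -1, 0, 0, 0, 0, 1]}}

```text
t: 3.12
eef_pos: [0.257, -0.4463, 0.3039]
tool_rot: [0.0, 0.993, -0.118, 0.0]
contact_force: [-0.1, -0.4, 1.1]
gripper_width: 0.001
grasp_force: 0.0
```

{"method": "servo_tool", "body": {"motion": [0.25, -1, 0, 0, 0, 0, 1, 0.25, -1, 0, 0, 0, 0, 1, 0.25, -1, 0, 0, 0, 0, 1, 0.25, -1, 0, 0, 0, 0, 1, 0.25, -1, 0, 0, 0, 0, 1]}}

```text
t: 3.75
eef_pos: [0.3045, -0.355, 0.3039]
tool_rot: [0.0, 0.993, -0.118, 0.0]
contact_force: [0.9, 0.2, -0.4]
gripper_width: 0.001
grasp_force: 0.0
```

{"method": "servo_tool", "body": {"motion": [0.25, -1, 0, 0, 0, 0, 1, 0.25, -1, 0, 0, 0, 0, 1, 0.25, -1, 0.5, 0, 0, 0, 1, 0.25, -1, 0.5, 0, 0, 0, 1, 0.25, -1, 0.5, 0, 0, 0, 1]}}

```text
t: 4.38
eef_pos: [0.3521, -0.2637, 0.2737]
tool_rot: [0.0, 0.993, -0.118, 0.0]
contact_force: [0.2, 0.2, 0.3]
gripper_width: 0.002
grasp_force: 0.0
```

{"method": "servo_tool", "body": {"motion": [0.3, -1, 0.5, 0, 0, 0, 1, 0.3, -1, 0.5, 0, 0, 0, 1, 0.3, -1, 0.5, 0, 0, 0, 1, 0.3, -1, 0.5, 0, 0, 0, 1, 0.3, -1, 0.5, 0, 0, 0, 1]}}

```text
t: 5.0
eef_pos: [0.4046, -0.1735, 0.2237]
tool_rot: [0.0, 0.993, -0.118, 0.0]
contact_force: [-0.3, 0.9, -0.4]
gripper_width: -0.004
grasp_force: 0.0
```

{"method": "servo_tool", "body": {"motion": [0.3, -1, 0.5, 0, 0, 0, 1, 0.3, -1, 0.5, 0, 0, 0, 1, 0, 0, 1, 0, 0, 0, 1, 0, 0, 0, 0, 0, 0, 1]}}

```text
t: 5.5
eef_pos: [0.4245, -0.1377, 0.1831]
tool_rot: [-0.0, 0.993, -0.117, -0.001]
contact_force: [-1.0, 0.4, 0.5]
gripper_width: 0.003
grasp_force: 0.0
```

```bash
cat >> h.py <<'E'
Q=np.array([ 0.57935184,0.09068791,-0.23573578])
def disp(p):
    c,s=np.cos(Q[2]),np.sin(Q[2]);return np.r_[(np.array(p[:2])-Q[:2])@np.array([[c,-s],[s,c]]),p[2:]]
E
python3 - <<'E'
from h import *
p=bot.get_obs()["eef_pos"];print(disp(p).round(4))
im=bot.read_camera("scene");cv2.imwrite("pics/s1.png",cv2.resize(im[120:345,200:440,::-1],None,fx=2.5,fy=2.5))
E
```

```text
[-0.0972 -0.2583  0.1831]
```

View pics/s1.png

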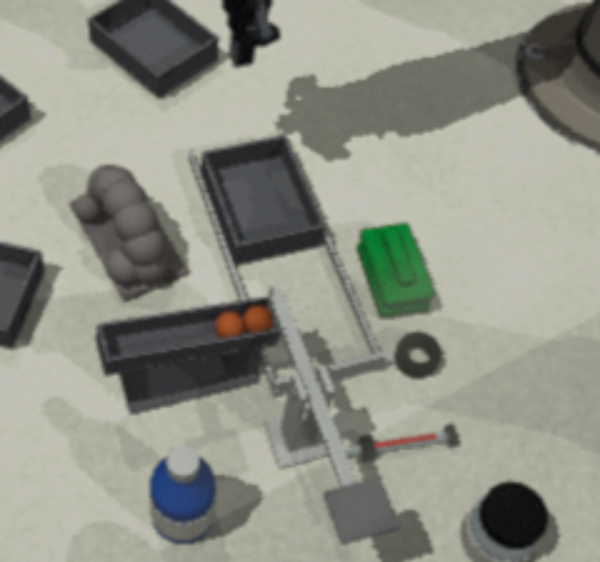

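The picture shows the closed fingers at crop (245,30), clear behind the tray's far wall, and nothing near them. I'll go down and push.

{"method": "servo_tool", "body": {"motion": [0, 0, 1, 0, 0, 0, 1, 0, 0, 1, 0, 0, 0, 1, 0, 0, 1, 0, 0, 0, 1, 0, 0, 1, 0, 0, 0, 1, 0, 0, 0.8, 0, 0, 0, 1]}}

```text
t: 6.18
eef_pos: [0.4258, -0.1389, 0.0881]
tool_rot: [0.0, 0.993, -0.118, 0.001]
contact_force: [0.0, 0.1, 0.4]
gripper_width: 0.001
grasp_force: 0.0
```

{"method": "servo_tool", "body": {"motion": [0, -0.5, 0, 0, 0, 0, 1, 0, -0.5, 0, 0, 0, 0, 1, 0, -0.5, 0, 0, 0, 0, 1, 0, -0.5, 0, 0, 0, 0, 1, 0, -0.5, 0, 0, 0, 0, 1]}}

```text
t: 6.8
eef_pos: [0.4374, -0.0893, 0.0882]
tool_rot: [0.0, 0.993, -0.118, 0.0]
contact_force: [-1.0, -1.4, 0.5]
gripper_width: 0.001
grasp_force: 0.6
```

{"method": "servo_tool", "body": {"motion": [0, -0.5, 0, 0, 0, 0, 1, 0, -0.5, 0, 0, 0, 0, 1, 0, -0.5, 0, 0, 0, 0, 1, 0, -0.5, 0, 0, 0, 0, 1, 0, -0.5, 0, 0, 0, 0, 1]}}

```text
t: 7.42
eef_pos: [0.4489, -0.0407, 0.0879]
tool_rot: [0.0, 0.993, -0.118, -0.0]
contact_force: [0.5, -0.3, 1.0]
gripper_width: 0.001
grasp_force: 0.5
```

{"method": "servo_tool", "body": {"motion": [0, -0.5, 0, 0, 0, 0, 1, 0, -0.5, 0, 0, 0, 0, 1, 0, -0.5, 0, 0, 0, 0, 1, 0, -0.4, 0, 0, 0, 0, 1, 0, -0.2, 0, 0, 0, 0, 1]}}

```text
t: 8.05
eef_pos: [0.4587, 0.0002, 0.0879]
tool_rot: [-0.0, 0.993, -0.118, -0.0]
contact_force: [-0.5, -0.5, 0.4]
gripper_width: 0.001
grasp_force: 0.5
```

Run:
```python
from h import *
o=bot.get_obs();print(disp(o["eef_pos"]).round(4),o["contact_force"])
im=bot.read_camera("scene");cv2.imwrite("pics/s2.png",cv2.resize(im[120:345,200:440,::-1],None,fx=2.5,fy=2.5))
```

```text
[-0.0962 -0.1162  0.0879] [-0.49311078 -0.48563637  0.43636987]
```

View pics/s2.png

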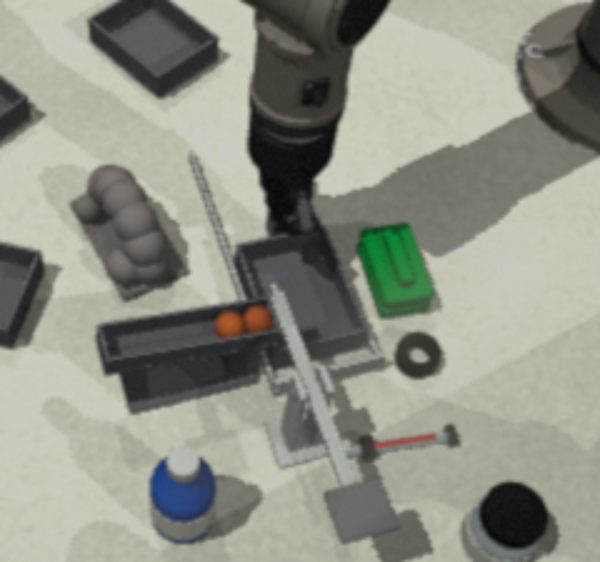

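The tray's front wall, at crop (325,340), is about a centimetre from the stop. I'll push on slowly until the force rises.

{"method": "servo_tool", "body": {"motion": [0, -0.2, 0, 0, 0, 0, 1, 0, -0.2, 0, 0, 0, 0, 1, 0, -0.2, 0, 0, 0, 0, 1]}}

```text
t: 8.48
eef_pos: [0.4614, 0.0113, 0.0879]
tool_rot: [0.0, 0.993, -0.118, -0.0]
contact_force: [-0.8, -0.6, 0.1]
gripper_width: -0.004
grasp_force: 0.4
```

{"method": "servo_tool", "body": {"motion": [0, -0.15, 0, 0, 0, 0, 1, 0, -0.15, 0, 0, 0, 0, 1]}}

```text
t: 8.72
eef_pos: [0.4628, 0.0172, 0.0879]
tool_rot: [0.0, 0.993, -0.118, -0.0]
contact_force: [-0.3, -1.4, -0.1]
gripper_width: 0.005
grasp_force: 0.4
```

{"method": "servo_tool", "body": {"motion": [0, -0.15, 0, 0, 0, 0, 1, 0, -0.15, 0, 0, 0, 0, 1]}}

```text
t: 8.98
eef_pos: [0.4637, 0.019, 0.0879]
tool_rot: [0.003, 0.993, -0.12, -0.001]
contact_force: [-1.2, -18.6, 5.4]
gripper_width: 0.001
grasp_force: 9.2
```

Run:
```python
from h import *
o=bot.get_obs();print(disp(o["eef_pos"]).round(4),o["contact_force"])
```

```text
[-0.0957 -0.0967  0.0879] [ -1.19426193 -18.55351657   5.35390129]
```

The force of 18 N says the tray is home. I'll back off, lift, and go over to the paddle.

{"method": "servo_tool", "body": {"motion": [0, 0.6, 0, 0, 0, 0, 1, 0, 0.6, 0, 0, 0, 0, 1, 0, 0, -1, 0, 0, 0, 1, 0, 0, -1, 0, 0, 0, 1, 0, 0, -1, 0, 0, 0, 1]}}

```text
t: 9.6
eef_pos: [0.4583, -0.0006, 0.1484]
tool_rot: [-0.0, 0.993, -0.118, -0.0]
contact_force: [-0.4, 0.0, 0.2]
gripper_width: -0.003
grasp_force: 0.0
```

{"method": "servo_tool", "body": {"motion": [0, 0, -1, 0, 0, 0, 1, 0, 0, -1, 0, 0, 0, 1, 0, 0, -1, 0, 0, 0, 1, 0, 0, -1, 0, 0, 0, 1, 0, 0, -1, 0, 0, 0, 1]}}

```text
t: 10.22
eef_pos: [0.4583, -0.0006, 0.2485]
tool_rot: [-0.0, 0.993, -0.118, -0.0]
contact_force: [0.3, -0.0, 0.1]
gripper_width: -0.001
grasp_force: 0.0
```

{"method": "servo_tool", "body": {"motion": [0.15, -1, 0, 0, 0, 0, 1, 0.15, -1, 0, 0, 0, 0, 1, 0.15, -1, 0, 0, 0, 0, 1, 0.15, -1, 0, 0, 0, 0, 1, 0.15, -1, 0, 0, 0, 0, 1]}}

```text
t: 10.85
eef_pos: [0.4965, 0.0937, 0.2478]
tool_rot: [-0.0, 0.993, -0.118, -0.0]
contact_force: [-0.1, 0.1, -0.7]
gripper_width: 0.004
grasp_force: 0.0
```

{"method": "servo_tool", "body": {"motion": [0.15, -1, 0, 0, 0, 0, 1, 0.15, -1, 0, 0, 0, 0, 1, 0.15, -1, 0, 0, 0, 0, 1, 0.15, -1, 0, 0, 0, 0, 1, 0.15, -1, 0, 0, 0, 0, 1]}}

```text
t: 11.48
eef_pos: [0.5351, 0.1882, 0.2479]
tool_rot: [-0.0, 0.993, -0.118, -0.0]
contact_force: [0.2, -1.2, -0.6]
gripper_width: -0.005
grasp_force: 0.0
```

{"method": "servo_tool", "body": {"motion": [0.15, -1, 0, 0, 0, 0, 1, 0.15, -1, 0, 0, 0, 0, 1, 0.15, -1, 0, 0, 0, 0, 1, 0.15, -1, 0, 0, 0, 0, 1, 0, 0, 0, 0, 0, 0, 1]}}

```text
t: 12.1
eef_pos: [0.5651, 0.264, 0.2478]
tool_rot: [-0.001, 0.993, -0.117, -0.0]
contact_force: [1.1, -0.5, 0.0]
gripper_width: -0.001
grasp_force: 0.0
```

Run:
```python
from h import *
o=bot.get_obs();print(disp(o["eef_pos"]).round(4),o["contact_force"])
im=bot.read_camera("scene");cv2.imwrite("pics/s3.png",cv2.resize(im[160:385,200:440,::-1],None,fx=2.5,fy=2.5))
```

```text
[-0.0544  0.1652  0.2478] [ 1.08653373 -0.51576756  0.03141995]
```

View pics/s3.png

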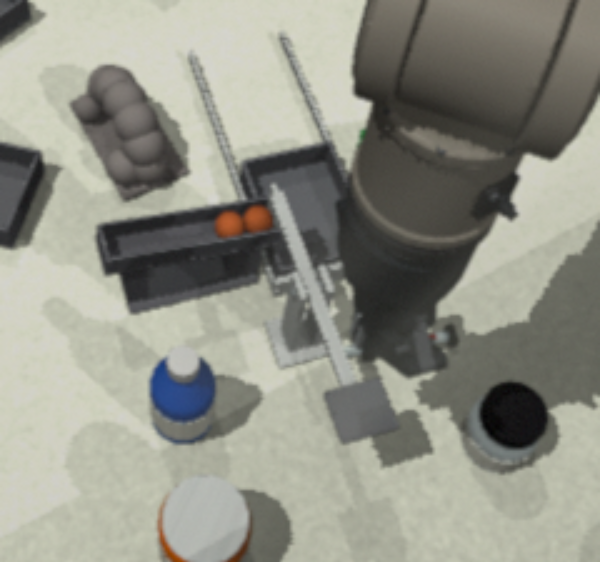

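The tray sits at the stop, and the paddle is at crop (362,410), matching the fit's prediction of (359,405). I'll move 22 mm further out and go down to it.

{"method": "servo_tool", "body": {"motion": [0.1, -1, 0, 0, 0, 0, 1, 0, -0.1, 1, 0, 0, 0, 1, 0, 0, 1, 0, 0, 0, 1, 0, 0, 0.8, 0, 0, 0, 1, 0, 0, 0, 0, 0, 0, 1]}}

```text
t: 12.78
eef_pos: [0.5711, 0.2817, 0.1896]
tool_rot: [0.001, 0.993, -0.118, -0.002]
contact_force: [-0.4, 0.6, 0.7]
gripper_width: 0.002
grasp_force: 0.0
```

{"method": "servo_tool", "body": {"motion": [0, 0, 0.4, 0, 0, 0, 1, 0, 0, 0.4, 0, 0, 0, 1, 0, 0, 0.4, 0, 0, 0, 1]}}

```text
t: 13.15
eef_pos: [0.5726, 0.2833, 0.1682]
tool_rot: [-0.001, 0.993, -0.118, 0.001]
contact_force: [0.7, -0.2, 3.5]
gripper_width: -0.003
grasp_force: 1.5
```

{"method": "servo_tool", "body": {"motion": [0, 0, 0.4, 0, 0, 0, 1, 0, 0, 0.4, 0, 0, 0, 1, 0, 0, 0.4, 0, 0, 0, 1, 0, 0, 0.2, 0, 0, 0, 1, 0, 0, 0, 0, 0, 0, 1]}}

```text
t: 13.78
eef_pos: [0.572, 0.2829, 0.1397]
tool_rot: [-0.0, 0.993, -0.118, -0.0]
contact_force: [0.4, -0.2, 4.9]
gripper_width: 0.002
grasp_force: 2.2
```

{"method": "servo_tool", "body": {"motion": [0, 0, 0.15, 0, 0, 0, 1, 0, 0, 0, 0, 0, 0, 1]}}

```text
t: 14.02
eef_pos: [0.5722, 0.2832, 0.1371]
tool_rot: [-0.0, 0.993, -0.118, 0.0]
contact_force: [-0.1, -0.3, 4.8]
gripper_width: -0.004
grasp_force: 2.3
```

Run:
```python
from h import *
o=bot.get_obs();print(disp(o["eef_pos"]).round(4),o["contact_force"])
im=bot.read_camera("scene");cv2.imwrite("pics/s4.png",cv2.resize(im[160:385,200:440,::-1],None,fx=2.5,fy=2.5))
```

```text
[-0.0519  0.1855  0.1371] [-0.0665562  -0.26459982  4.80222396]
```

View pics/s4.png

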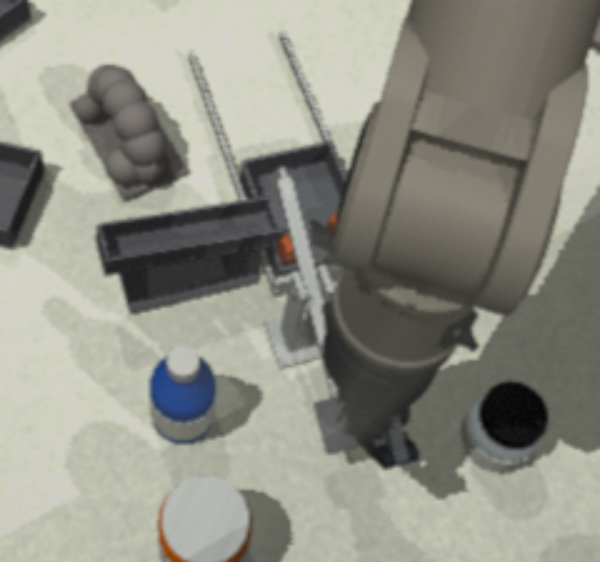

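Both balls are out of the chute, at crop (288,247) and (333,222), both in the tray. I'll hold briefly, then let the lever come up slowly and retreat.

{"method": "servo_tool", "body": {"motion": [0, 0, 0, 0, 0, 0, 1, 0, 0, 0, 0, 0, 0, 1, 0, 0, 0, 0, 0, 0, 1, 0, 0, -0.4, 0, 0, 0, 1, 0, 0, -0.4, 0, 0, 0, 1]}}

```text
t: 14.7
eef_pos: [0.5721, 0.2845, 0.154]
tool_rot: [-0.001, 0.993, -0.117, 0.0]
contact_force: [0.4, 4.2, 2.7]
gripper_width: 0.003
grasp_force: 1.9
```

{"method": "servo_tool", "body": {"motion": [0, 0, -0.4, 0, 0, 0, 1, 0, 0, -0.4, 0, 0, 0, 1, 0, 0, -0.4, 0, 0, 0, 1, 0, 0, -0.4, 0, 0, 0, 1, 0, 0, -0.4, 0, 0, 0, 1]}}

```text
t: 15.32
eef_pos: [0.5717, 0.2817, 0.1927]
tool_rot: [0.001, 0.993, -0.118, -0.001]
contact_force: [0.2, -0.4, -0.6]
gripper_width: 0.003
grasp_force: 0.0
```

{"method": "servo_tool", "body": {"motion": [0, 0, -1, 0, 0, 0, 1, 0, 0, -1, 0, 0, 0, 1, 0, 0, -1, 0, 0, 0, 1, 0, -1, -1, 0, 0, 0, 1, 0, -1, -1, 0, 0, 0, 1]}}

```text
t: 15.95
eef_pos: [0.5817, 0.3219, 0.295]
tool_rot: [-0.0, 0.993, -0.118, 0.0]
contact_force: [0.6, -0.2, 0.0]
gripper_width: 0.001
grasp_force: 0.0
```

{"method": "servo_tool", "body": {"motion": [0, -1, 0, 0, 0, 0, 1, 0, -1, 0, 0, 0, 0, 1, 0, -1, 0, 0, 0, 0, 1, 0, -1, 0, 0, 0, 0, 1, 0, 0, 0, 0, 0, 0, 1]}}

```text
t: 16.58
eef_pos: [0.5992, 0.4014, 0.2913]
tool_rot: [0.0, 0.993, -0.117, -0.001]
contact_force: [-0.3, 0.4, 0.8]
gripper_width: -0.002
grasp_force: 0.0
```

Run:
```python
from h import *
for c in("scene","top"):
    im=bot.read_camera(c)
    if c=="scene": a=im[160:385,200:440]
    else: b=im[130:315,95:350]
    for n in("ball1_center","paddle"):print(c,n,[(np.round(x["uv"]).tolist(),round(x["p"],2)) for x in bot.boxes_of(c,n)])
cv2.imwrite("pics/end.png",np.hstack([cv2.resize(x,(400,400),interpolation=cv2.INTER_CUBIC) for x in(a,b)])[:,:,::-1])
print([disp(atz("top",x["uv"],.017)).round(3) for x in bot.boxes_of("top","ball1_center")],bot.get_obs()["contact_force"])
```

```text
scene ball1_center [([337.0, 250.0], 0.55), ([335.0, 314.0], 0.4)]
scene paddle [([335.0, 314.0], 0.57), ([301.0, 265.0], 0.56)]
top ball1_center []
top paddle [([148.0, 219.0], 0.65)]
[] [1.04292379 0.15951254 0.26694331]
```

View pics/end.png

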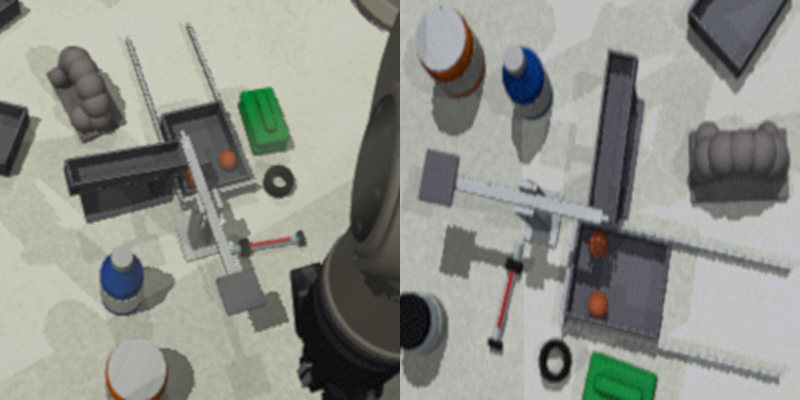

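Both balls lie in the tray (right half of the picture, at (597,243) and (597,305)). The tray is at the stop, the lever is level again, and the bystanders are where they were.

```bash
python3 -c "
from station import bot
print(bot.hand_in())"
```

```text
the job is handed in; nothing more can be done
None
```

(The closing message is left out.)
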